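Chock the cell row and dial the discharge code

ROBOT

A 7-joint arm with a two-finger parallel gripper is mounted at the origin on the work surface. World frame = base frame: x ahead of the robot, y to its left, z up, the work surface at z = 0. Lengths are in mm, angles in rad, forces in N, time in s.
With the tool pointing down it reaches from about 400 to 875 mm from the base axis. Payload 6.5 kg.
Tool frame: the origin (TCP) lies between the finger pads; the fingertips stand 11 mm ahead of it and the grasp point (between the pads) lies 8 mm behind it; z points along the fingers, y is the line along which they close (so a half turn about z gives the same grasp; the last joint's range is limited). The gripper opens to 88 mm and grips with 3 to 60 N. Pads are 18 mm wide; open, the fingers measure 123 mm over their backs; the gripper's body (75 mm by 187 mm) begins 45 mm behind the grasp point.
Start: joints at [-1.409, 0.536, -0.004, 1.538, 0.003, 1.067, -0.071], TCP at [146.788, 633.201, 249.716] pointing down, gripper open.
Joint ranges: [-2.7, 2.7], [-0.37, 2.16], [-1.27, 1.26], [0.24, 2.4], [-1.31, 4.45], [0.19, 1.91], [-2.76, 2.76]. Speed limits (rad/s): [2.39, 2.39, 3.14, 3.14, 3.14, 3.14, 3.14].

INTERFACE

Orientations are given as [roll, pitch, yaw] about the fixed x, y, z axes, in that order (R = Rz(yaw) Ry(pitch) Rx(roll)).
In Python, from plant import ctrl, cams gives the robot as it stands. The module is installed in compiled form; this text tells all that it offers.
- The arm moves only by the tool step_arm, never from a script. Its argument "motion" is a list of rows, each a list of 7 numbers: the turn, a rotation vector about the tool's x, y, z in rad, then the shift along the tool's x, y, z in m, then the closure in counts, from 0 (fully open) to 255 (shut). In form: [[rx, ry, rz, tx, ty, tz, grip], ...]. A call has 1 to 20 rows; each row shifts and turns the commanded pose from where the row before left it, along the tool's axes as they then stand; what a row does not reach is not made up. A row lasts 1/8 s, in which the tool goes at most 62.5 mm and 10.7 degrees, less where a joint would pass 70% of its speed; a pose out of reach is approached as far as the arm can. A call with a gripper value outside its range is refused whole. The fingers move at their own pace and stop on an object; "squeeze" is the grip in N (left out, the last holds). Time passes only in rows, so rows that do not move let the fingers close. It gives the time, the measured TCP pose, the force, the opening and the grip force at its end, in the units of the state.
- ctrl.sense(): the state, without advancing time (a new reading comes with each control period).
- cams.camera(name): name is "side" or "top"; returns a dict with "frame" (400x640x3 uint8, blue, green, red), "fx", "fy", "cx", "cy" (pixels), "dist_coeffs" ([k1, k2, p1, p2, k3] as OpenCV has them; the pictures are not rectified), "R" (3x3) and "t" (3): a world point X has camera coordinates R X + t. Camera axes: x right, y down, z forward; pixel columns grow to the right and rows downward; lengths in mm; the calibration is good to about 2 mm. A picture is of the moment at which its call begins. There is no depth.
- ctrl.job_done(): hands the job in; it is judged then, once.
The state is a dict: "time_s": time; "joint_pos": joint angles; "qd": joint speeds; "effort": joint torques, N m; "ee_pos": TCP position; "tool_rot": TCP orientation; "force": force on the tool from outside, world axes, zero at the start; "ft_torque": the same for the moment, N m; "grip_width": finger opening in mm; "finger_force": force on a finger pad.
Only numpy, scipy, OpenCV 4.12 (cv2) and the standard library are available. Lean on these libraries where they do the work, as an engineer would, in place of code of your own. Each camera call takes 0.05 s, during which the arm holds its last target. There are 200 camera calls.

TASK

Get the battery cells ready for discharge: first close the three loose cells up against the bed's end stop and leave the rubber wedge chock flat on the bed, sloping face snug against the last cell and square to it about mid-length, so that the row cannot roll apart, and let go of it. Then set the console's two thumbwheels to code 3-7: the left wheel (as seen from the robot) to 3 and the right wheel to 7, each tab level with its rib on the scale, where ribs count 0 to 9 from the robot's side to the far side. Leave the meter, spray can, screw tray and screwdriver where they are.

Things in the scene. Friction and masses are not known exactly. Their poses are not given: they have to be found in the camera images.
- console: Fixed grey case 60 mm high, 190 mm wide (y), from x = -75 to 135 mm, with two thumbwheels side by side on one shaft half out of its top. Origin on the bench under mid-shaft; x away from the robot side, y left along the shaft, 64 mm up. Fixed scale cheeks beside the wheels carry ten white ribs 0.2 rad apart, 0 (robot side) to 9; 0 and 5 are longer; all within 48 mm of the shaft. Terminals 83 mm high at x = 112 mm.
- left_wheel (a joint): LEFT wheel (console +y). Value in rad; digit = value / 0.2. At 0 (digit 0) its tab leans 0.9 rad from upright towards console -x (robot side), 0.9 is upright, at 1.8 (digit 9) it leans 0.9 rad to +x; end stops at both. No clicks: friction (0.15 N m) holds it where left. Black wheel, radius 46 mm, 24 mm wide, about console y through (0, +30, 64) mm.
- right_wheel (a joint): RIGHT wheel (console -y). Value in rad; digit = value / 0.2. At 0 (digit 0) its tab leans 0.9 rad from upright towards console -x (robot side), 0.9 is upright, at 1.8 (digit 9) it leans 0.9 rad to +x; end stops at both. No clicks: friction (0.15 N m) holds it where left. Black wheel, radius 46 mm, 24 mm wide, about console y through (0, -30, 64) mm.
- left_wheel_tip (a point): Middle of the outer end of the left wheel's one white tab, which is pushed to turn the wheel: 8 mm thick, 24 mm wide along the shaft, radial, ending 76 mm from the shaft (30 mm beyond the rim). About 3 N moves it.
- right_wheel_tip (a point): Middle of the outer end of the right wheel's one white tab, which is pushed to turn the wheel: 8 mm thick, 24 mm wide along the shaft, radial, ending 76 mm from the shaft (30 mm beyond the rim). About 3 N moves it.
- bed: Fixed aluminium bed, plate 160 (x) x 220 (y) x 8 mm, with an end stop bar along its -y edge, 38 mm high over the bench, inner face at y = -98 mm; the +y end is open. Origin on the bench under the plate's centre. The cells lie along x and roll along y. Closed up, their centres are at y = -79, -41 and -3 mm, z = 27 mm.
- cell1_center (a point): Centre of cell 1, the one nearest the stop. Each cell is a grey cylinder 38 mm across, 120 mm long with its small steel terminal, 0.33 kg, lying on the bed along bed x, free to roll; gaps of some mm between them at the start.
- cell2_center (a point): Centre of cell 2, the middle one; as cell 1.
- cell3_center (a point): Centre of cell 3, the last one towards the open end; as cell 1.
- chock: Loose black rubber wedge, 0.14 to 0.28 kg, 45 mm wide (y). Origin on its underside. Grip block from x = -36 to 0 mm, 36 mm high, upright sides; then a 45 degree slope from 28 mm high at x = 0 down to the toe at x = 25 mm. Snug against a cell, the cell's centre is at chock x = 36 mm: it ends with its x along bed -y, origin at bed (0, 33, 8) mm. Starts on the bench, x within 0.75 rad of that.
- meter: Bystander: loose orange hand meter lying on the bench, 150 x 78 x 49 mm, origin under its centre.
- spray: Bystander: standing spray can, 66 mm across, 190 mm high, origin under its centre.
- screw_tray: Bystander: open blue divided tray 100 x 140 x 30 mm, origin under its centre.
- driver: Bystander: screwdriver lying on the bench along its x.
Not all that is in view belongs to the job. What is shaped like the part that bears cell2_center but pink or yellow is not meant.

How it is judged:
By the outcome, as a careful person would: the job done as asked, in the order asked, and still so for the second after the job is handed in, with the robot touching nothing.
It also fails if it takes over 58 s, if anything falls off the work surface, if the arm or the gripper's body presses on something with over 40 N, if the wrist force passes 120 N, or if a joint passes its speed limit or range.

## Working session

There is one attempt and no reset: what is moved stays moved. The work goes in short steps, Python scripts to look and compute and a tool call to move; the robot and the scene stay as the last step left them, time stands still between calls to the robot, and variables do not carry over. Pictures are saved under pics/ and viewed, at most 10 in all, crops included, and the job is handed in when it is done.

Besides the shell and the picture viewer there is one more tool, called after ">>>" by a JSON object that holds its "api" and its "payload". step_arm: Moves the arm, as the interface text tells. Its arguments: {"type":"object","properties":{"motion":{"type":"array","items":{"type":"array","items":{"type":"number"}}},"squeeze":{"type":"number"}},"required":["motion"]}

```bash
mkdir -p pics; cat > h.py <<'E'
import numpy as np, cv2
from plant import ctrl, cams
def snap(n,f):
    c=cams.camera(n); cv2.imwrite('pics/'+f,c['frame']); return c
def K(c): return np.array([[c['fx'],0,c['cx']],[0,c['fy'],c['cy']],[0,0,1.]])
def ray(c,px,z):
    u=cv2.undistortPoints(np.array([[px]],float),K(c),np.array(c['dist_coeffs'],float))[0,0]
    R=np.array(c['R']);t=np.array(c['t'])
    o=-R.T@t; d=R.T@np.array([u[0],u[1],1]); return o+d*(z-o[2])/d[2]
def proj(c,P):
    return cv2.projectPoints(np.array(P,float).reshape(-1,1,3),cv2.Rodrigues(np.array(c['R'],float))[0],np.array(c['t'],float),K(c),np.array(c['dist_coeffs'],float))[0][:,0]
E
python3 - <<'E'
from h import *
import pickle
for n in('side','top'):
    c=snap(n,n+'0.png'); pickle.dump(c,open(n+'0.pkl','wb')); print(n,-np.array(c['R']).T@np.array(c['t']),c['fx'],np.round(c['R'],2).tolist())
s=ctrl.sense();print(s)
E
```

```text
side [ 180.48458924 -970.62049116  686.42176121] 380.75071087353825 [[0.97, -0.26, -0.01], [-0.14, -0.49, -0.86], [0.22, 0.83, -0.51]]
top [ 191.19420787  -10.36280992 1653.57334108] 439.0618919309933 [[0.03, -1.0, 0.02], [-0.99, -0.03, -0.15], [0.15, -0.02, -0.99]]
{'time_s': 0.1, 'joint_pos': array([-1.40921501,  0.53706911, -0.00444029,  1.53869094,  0.00262554,
        1.06730488, -0.07120697]), 'qd': array([-0.0003027 , -0.00123864, -0.00118821, -0.00458057,  0.00049679,
       -0.00010725,  0.00111305]), 'effort': array([ 1.86813981e-03, -5.72070336e+01,  9.93566215e-01, -2.52228802e+01,
       -5.61636058e-02,  1.35072475e-02,  7.01039926e-05]), 'ee_pos': array([146.68355531, 632.72372349, 248.97297926]), 'tool_rot': array([-3.14013170e+00,  1.30402152e-04,  2.91388975e+00]), 'force': array([ 0.44587195,  0.78492732, -0.37719656]), 'ft_torque': array([ 0.02064374,  0.02332829, -0.0037987 ]), 'finger_force': 0.0, 'grip_width': 88.04827779582773}
```

View pics/top0.png

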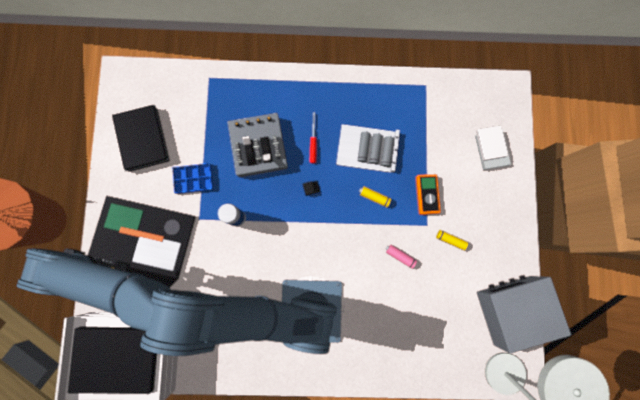

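View pics/side0.png

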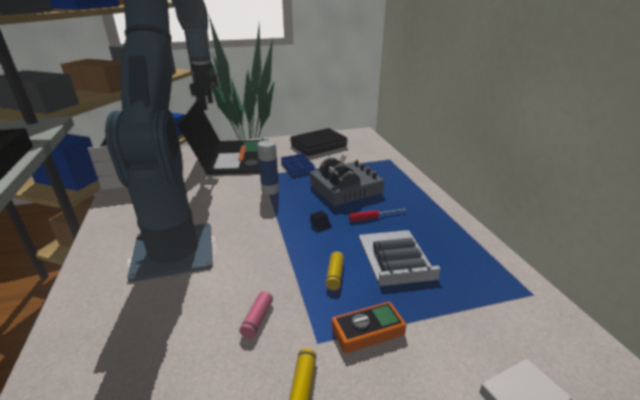

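The top view shows the console at (258,145), the bed at (370,148) with its cells at 364, 375 and 386, and the stop on the right at 398. The chock is at (311,187), and the spray can at (229,214). I'll enlarge this region.

```bash
python3 - <<'E'
import cv2
f=cv2.imread('pics/top0.png')
a=cv2.resize(f[105:205,220:320],None,fx=5.9,fy=5.9,interpolation=cv2.INTER_CUBIC)[:, :395*1]
A=cv2.resize(f[105:205,222:322],(400,400),interpolation=cv2.INTER_CUBIC)
B=cv2.resize(f[105:205,322:422],(400,400),interpolation=cv2.INTER_CUBIC)
cv2.imwrite('pics/crop0.png',cv2.hconcat([A,B]))
E
```

```text
(no output)
```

View pics/crop0.png

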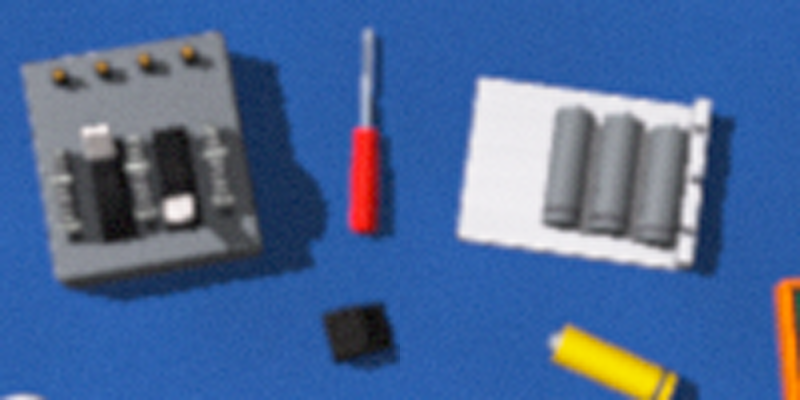

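```bash
python3 - <<'E'
from h import *
import pickle
c=pickle.load(open('top0.pkl','rb')); f=c['frame']
P=lambda x,y:(222+(x+.5)/4-.5,105+(y+.5)/4-.5)
for nm,z,pts in [('bed',8,[(479,77),(457,238)]),('stop38',38,[(695,98),(709,98),(690,269),(676,269)]),('console60',60,[(22,66),(219,32),(262,250),(57,280)]),('cells z27 ends',30,[(574,108),(561,222),(621,115),(608,228),(669,126),(655,240)]),('chock36',36,[(323,312),(337,362),(383,304),(392,345)])]:
    print(nm,[np.round(ray(c,P(*p),z)[:2],1).tolist() for p in pts])
A=cv2.resize(f[178:200,298:326],(588,462),interpolation=cv2.INTER_CUBIC)
A=np.clip(A.astype(float)*2.2,0,255).astype(np.uint8)
s=pickle.load(open('side0.pkl','rb'))['frame']
B=cv2.resize(s[206:236,304:336],None,fx=6,fy=6,interpolation=cv2.INTER_CUBIC); B=np.clip(B.astype(float)*2.2,0,255).astype(np.uint8)
B=cv2.copyMakeBorder(B,0,462-B.shape[0],0,0,cv2.BORDER_CONSTANT)
cv2.imwrite('pics/chock0.png',cv2.hconcat([A,B]))
E
```

```text
bed [[706.9, -97.1], [546.7, -79.3]]
stop38 [[683.6, -302.2], [684.0, -315.6], [517.2, -297.9], [516.8, -284.7]]
console60 [[686.8, 333.1], [726.2, 151.2], [518.6, 102.7], [484.7, 289.3]]
cells z27 ends [[672.3, -187.5], [560.5, -176.6], [666.9, -232.7], [556.0, -221.3], [657.5, -278.8], [545.8, -266.0]]
chock36 [[466.3, 45.4], [419.6, 30.8], [475.6, -10.4], [437.1, -19.9]]
```

View pics/chock0.png

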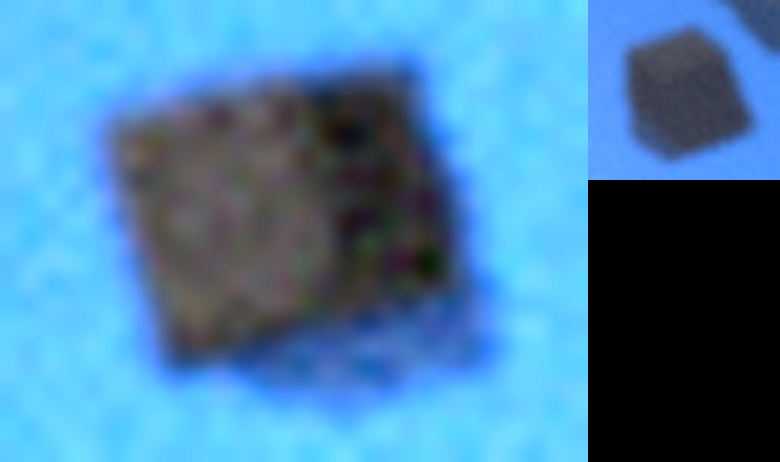

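The chock's block top has corners at crop (112,125), (175,365) and (315,90). The toe edge runs from (415,65) to (468,290), so its slope faces right, towards the bed. Next I'll fit the poses.

```bash
python3 - <<'E'
from h import *
import pickle
from scipy.optimize import least_squares
c=pickle.load(open('top0.pkl','rb'))
P=lambda x,y:(222+(x+.5)/4-.5,105+(y+.5)/4-.5)
Q=lambda x,y:(298+(x+.5)/21-.5,178+(y+.5)/21-.5)
def W(p,M):
    M=np.array(M,float); co,si=np.cos(p[2]),np.sin(p[2])
    return np.c_[p[0]+co*M[:,0]-si*M[:,1],p[1]+si*M[:,0]+co*M[:,1],M[:,2]]
def fit(p0,M,px):
    r=least_squares(lambda p:(proj(c,W(p,M))-np.array(px)).ravel(),p0,x_scale=[1,1,.01]); print(np.round(r.x,3),np.round(r.fun.reshape(-1,2),1).tolist()); return r.x
print('chock');fit([450,10,-1.4],[[-36,22.5,36],[-36,-22.5,36],[25,22.5,0],[25,-22.5,0]],[Q(112,125),Q(175,365),Q(415,65),Q(468,290)])
print('bed');b=fit([613,-197,-.1],[[80,110,8],[-80,110,8],[80,-98,38],[80,-110,38],[-80,-110,38],[-80,-98,38]],[P(479,77),P(457,238),P(695,98),P(709,98),P(690,269),P(676,269)])
print('console');k=fit([575,213,.2],[[135,95,60],[135,-95,60],[-75,-95,60],[-75,95,60]],[P(22,66),P(219,32),P(262,250),P(57,278)])
for n,y in(('L',30),('R',-30)):
    for a in np.arange(0,1.81,.2): 
        A=a-.9; q=proj(c,W(k,[[76*np.sin(A),y,64+76*np.cos(A)]]))[0]; print(n,round(a,2),np.round((q-[222,105])*4+1.5,0))
E
```

```text
chock
[453.317   5.61   -1.245] [[-0.9, -0.0], [-0.4, -0.0], [0.2, -0.2], [1.2, 0.2]]
bed
[ 6.12931e+02 -1.97027e+02 -1.17000e-01] [[-0.0, 0.4], [-0.2, 0.1], [0.4, 0.7], [-0.0, 1.1], [-0.2, -0.9], [0.1, -1.4]]
console
[5.75206e+02 2.12847e+02 2.09000e-01] [[-0.2, -0.2], [0.9, -0.2], [-0.4, -0.8], [-0.3, 1.2]]
L 0.0 [115. 243.]
L 0.2 [112. 229.]
L 0.4 [108. 213.]
L 0.6 [104. 196.]
L 0.8 [101. 179.]
L 1.0 [ 99. 162.]
L 1.2 [ 97. 147.]
L 1.4 [ 95. 134.]
L 1.6 [ 94. 123.]
L 1.8 [ 94. 115.]
R 0.0 [182. 231.]
R 0.2 [179. 217.]
R 0.4 [175. 201.]
R 0.6 [172. 184.]
R 0.8 [169. 167.]
R 1.0 [166. 151.]
R 1.2 [164. 136.]
R 1.4 [162. 122.]
R 1.6 [161. 112.]
R 1.8 [160. 104.]
```

>>> {"api": "step_arm", "payload": {"motion": [[0,0,0,-0.036,-0.0441,0,0],[0,0,0,-0.036,-0.0441,0,0],[0,0,0,-0.036,-0.0441,0,0],[0,0,0,-0.036,-0.0441,0,0],[0,0,0,-0.036,-0.0441,0,0],[0,0,0,-0.036,-0.0441,0,0],[0,0,0,-0.036,-0.0441,0,0],[0,0,0,-0.036,-0.0441,0,0],[0,0,0,-0.036,-0.0441,0,0],[0,0,0,-0.036,-0.0441,0,0],[0,0,0,-0.036,-0.0441,0,0],[0,0,0,-0.036,-0.0441,0,0],[0,0,0.1695,0,0,0,0],[0,0,0.1695,0,0,0,0],[0,0,0.1695,0,0,0,0],[0,0,0.1695,0,0,0,0],[0,0,0.1695,0,0,0,0],[0,0,0.1695,0,0,0,0]]}}

```text
time_s: 2.35
ee_pos: [447.9, 20.1, 249.5]
tool_rot: [-3.141, -0.0, 1.891]
force: [0.1, 0.1, -1.5]
grip_width: 88.0
finger_force: 0.0
```

>>> {"api": "step_arm", "payload": {"motion": [[0,0,0,0,0,0.05,0],[0,0,0,0,0,0.06,0],[0,0,0,0,0,0.06,0],[0,0,0,0,0,0.04,0],[0,0,0,0,0,0.0235,0],[0,0,0,0,0,0,120],[0,0,0,0,0,0,255],[0,0,0,0,0,0,255],[0,0,0,0,0,0,255],[0,0,0,0,0,0,255],[0,0,0,0,0,0,255],[0,0,0,0,0,0,255]], "squeeze": 20}}

```text
time_s: 3.85
ee_pos: [448.7, 20.3, 16.8]
tool_rot: [3.14, -0.0, 1.897]
force: [-0.1, 1.5, 7.5]
grip_width: 44.9
finger_force: 19.9
```

>>> {"api": "step_arm", "payload": {"motion": [[0,0,0,0,0,-0.03,255],[0,0,0,0,0,-0.04,255],[0,0,0,-0.0365,0.0244,0,255],[0,0,0,-0.0365,0.0244,0,255],[0,0,0,-0.0365,0.0244,0,255],[0,0,0,-0.0365,0.0244,0,255],[0,0,0,-0.0365,0.0244,0,255],[0,0,0.147,0,0,0,255],[0,0,0.147,0,0,0,255],[0,0,0.147,0,0,0,255],[0,0,0,0,0,0,255]]}}

```text
time_s: 5.22
ee_pos: [621.6, -113.3, 85.7]
tool_rot: [-3.14, 0.0, 1.457]
force: [-0.1, 0.2, -2.3]
grip_width: 45.0
finger_force: 19.9
```

```bash
python3 - <<'E'
from h import *
import pickle
s=ctrl.sense();print(s['ee_pos'],s['tool_rot'],s['force'],s['joint_pos'])
c=snap('top','t1.png');d=snap('side','s1.png');pickle.dump((c,d),open('p1.pkl','wb'))
A=cv2.resize(c['frame'][110:190,325:412],(400,368),interpolation=cv2.INTER_CUBIC)
B=cv2.resize(d['frame'][195:295,345:445],(400,400),interpolation=cv2.INTER_CUBIC)
A=cv2.copyMakeBorder(A,0,32,0,0,cv2.BORDER_CONSTANT)
cv2.imwrite('pics/c1.png',cv2.hconcat([A,B]))
E
```

```text
[ 621.55892308 -113.32325341   85.67720272] [-3.14021960e+00  3.51334289e-04  1.45747605e+00] [-0.14969502  0.2031073  -2.29315673] [-0.24125476  0.77317775  0.51182216  1.71131508 -0.50067348  0.79211001
  0.39509306]
```

View pics/c1.png

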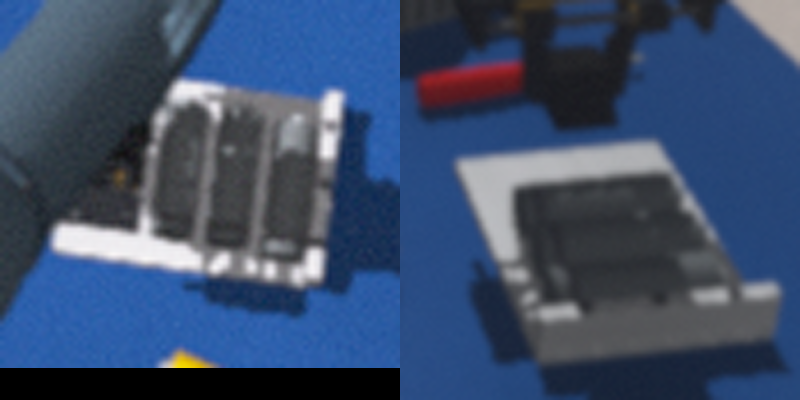

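The side crop shows the chock held upright and square, with its toe edge from (157,127) to (216,125) in that half. The cells are undisturbed.

```bash
python3 - <<'E'
from h import *
import pickle
c,d=pickle.load(open('p1.pkl','rb'))
b=np.array([612.9,-197.0]);th=-.115;R=np.array([[np.cos(th),np.sin(th)],[-np.sin(th),np.cos(th)]])
P=lambda x,y:(345+(x+.5)/4-.5,195+(y+.5)/4-.5)
for p in[(157,127),(216,125)]: 
    w=ray(d,P(*p),69)[:2]; print('toe',w,R@(w-b))
print('tcp bed',R@(np.array([621.56,-113.3])-b))
# predicted pixel (crop) of toe with offset 43 from TCP, and bed corners in side view
to=lambda q:np.round((q-[345,195])*4+1.5)
def Wd(M): M=np.array(M,float); return np.c_[(R.T@M[:,:2].T).T+b,M[:,2]]
print('bed corners stop top outer, plate -x+y',to(proj(d,Wd([[-80,-110,38],[80,-110,38],[-80,110,8],[80,110,8],[-80,-110,0],[80,-110,0]]))).tolist())
E
```

```text
toe [ 598.93157301 -139.67416849] [-20.45411184  55.34435129]
toe [ 640.86134392 -148.68092583] [22.23219946 51.20838788]
tcp bed [-1.00149899 84.14084977]
bed corners stop top outer, plate -x+y [[139.0, 320.0], [380.0, 295.0], [54.0, 160.0], [255.0, 142.0], [135.0, 366.0], [371.0, 340.0]]
```

>>> {"api": "step_arm", "payload": {"motion": [[0,0,0,0,0.001,0.03,255],[0,0,0,0,0,0.02,255],[0,0,0,0,0,0.007,255],[0,0,0,0,0,0.002,255],[0,0,0,0,0,0,255],[0,0,0,0,0,0,255]]}}

```text
time_s: 6.08
ee_pos: [623.7, -113.9, 28.0]
tool_rot: [3.14, 0.0, 1.456]
force: [0.0, -0.4, -2.7]
grip_width: 45.1
finger_force: 19.9
```

>>> {"api": "step_arm", "payload": {"motion": [[0,0,0,0,0,0.0015,255],[0,0,0,0,0,0.0015,255],[0,0,0,0,0,0,255]]}}

```text
time_s: 6.45
ee_pos: [623.3, -113.8, 24.9]
tool_rot: [3.141, -0.0, 1.456]
force: [-2.7, 0.5, 5.2]
grip_width: 44.9
finger_force: 19.9
```

>>> {"api": "step_arm", "payload": {"motion": [[0,0,0,-0.004,0,0,255],[0,0,0,-0.004,0,0,255],[0,0,0,-0.004,0,0,255],[0,0,0,-0.003,0,0,255],[0,0,0,-0.003,0,0,255],[0,0,0,-0.003,0,0,255],[0,0,0,-0.003,0,0,255],[0,0,0,0,0,0,255]]}}

```text
time_s: 7.45
ee_pos: [621.5, -137.3, 24.9]
tool_rot: [3.14, -0.001, 1.456]
force: [1.1, 2.4, 6.1]
grip_width: 44.9
finger_force: 19.9
```

>>> {"api": "step_arm", "payload": {"motion": [[0,0,0,-0.002,0,0,255],[0,0,0,-0.002,0,0,255],[0,0,0,0,0,0,255]]}}

```text
time_s: 7.82
ee_pos: [621.2, -140.7, 24.9]
tool_rot: [3.14, -0.001, 1.457]
force: [-0.3, 4.8, 6.0]
grip_width: 45.2
finger_force: 19.9
```

>>> {"api": "step_arm", "payload": {"motion": [[0,0,0,-0.002,0,0,255],[0,0,0,-0.0015,0,0,255],[0,0,0,0,0,0,255]]}}

```text
time_s: 8.2
ee_pos: [620.8, -144.0, 24.9]
tool_rot: [3.14, -0.001, 1.457]
force: [0.7, 4.8, 5.5]
grip_width: 44.9
finger_force: 19.9
```

```bash
python3 - <<'E'
from h import *
import pickle
c=snap('top','t2.png');d=snap('side','s2.png');pickle.dump((c,d),open('p2.pkl','wb'))
A=cv2.resize(c['frame'][110:190,325:412],(400,368),interpolation=cv2.INTER_CUBIC)
B=cv2.resize(d['frame'][220:295,350:445],(760,600),interpolation=cv2.INTER_CUBIC)[:,:400*0+400]
B=cv2.resize(d['frame'][220:295,355:425],(400,428),interpolation=cv2.INTER_CUBIC)
B=np.clip(B.astype(float)*1.8,0,255).astype(np.uint8)
A=cv2.copyMakeBorder(A,0,60,0,0,cv2.BORDER_CONSTANT)
cv2.imwrite('pics/c2.png',cv2.hconcat([A,B]))
E
```

```text
(no output)
```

View pics/c2.png

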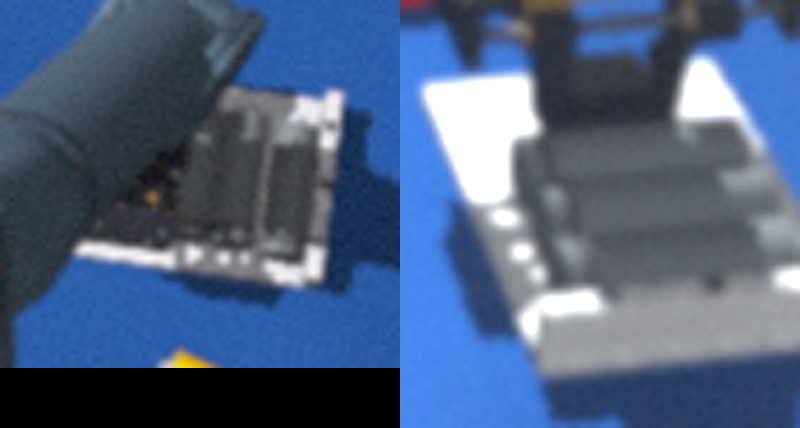

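The top crop shows cells 2 and 3 touching. There is still a gap at x≈260 before cell 1, and a small one before the stop, so I'll keep pushing.

>>> {"api": "step_arm", "payload": {"motion": [[0,0,0,-0.002,0,0,255],[0,0,0,-0.002,0,0,255],[0,0,0,0,0,0,255]]}}

```text
time_s: 8.68
ee_pos: [620.3, -148.1, 24.9]
tool_rot: [3.14, -0.001, 1.457]
force: [0.8, 4.8, 6.2]
grip_width: 44.8
finger_force: 19.9
```

>>> {"api": "step_arm", "payload": {"motion": [[0,0,0,-0.0015,0,0,255],[0,0,0,0,0,0,255]]}}

```text
time_s: 8.93
ee_pos: [620.2, -149.2, 24.9]
tool_rot: [3.14, -0.002, 1.457]
force: [-0.1, 5.5, 6.1]
grip_width: 45.1
finger_force: 19.9
```

>>> {"api": "step_arm", "payload": {"motion": [[0,0,0,-0.0015,0,0,255],[0,0,0,0,0,0,255]]}}

```text
time_s: 9.18
ee_pos: [620.1, -150.0, 24.9]
tool_rot: [3.14, -0.003, 1.457]
force: [0.8, 7.2, 7.6]
grip_width: 44.9
finger_force: 19.9
```

>>> {"api": "step_arm", "payload": {"motion": [[0,0,0,-0.001,0,0,255],[0,0,0,0,0,0,255]]}}

```text
time_s: 9.43
ee_pos: [620.1, -150.9, 25.0]
tool_rot: [3.14, -0.003, 1.457]
force: [0.4, 6.0, 7.5]
grip_width: 44.8
finger_force: 19.9
```

```bash
python3 - <<'E'
from h import *
import pickle
c=snap('top','t3.png');d=snap('side','s3.png');pickle.dump((c,d),open('p3.pkl','wb'))
b=np.array([612.9,-197.0]);th=-.115
A=cv2.resize(c['frame'][125:178,355:408],(400,400),interpolation=cv2.INTER_CUBIC)
B=cv2.resize(d['frame'][230:292,363:425],(400,400),interpolation=cv2.INTER_CUBIC)
I=np.clip(cv2.hconcat([A,B]).astype(float)*1.6,0,255).astype(np.uint8)
cv2.imwrite('pics/c3.png',I)
# brightness profile along bed y at cell top height z=46, old/new
for n in('p2.pkl','p3.pkl'):
    q=pickle.load(open(n,'rb'))[0]; ys=np.arange(-112,20,4)
    M=[]
    acc=0
    for x in(-50,-45,-40,-35):
        W=np.c_[b[0]+np.cos(th)*x-np.sin(th)*ys,b[1]+np.sin(th)*x+np.cos(th)*ys,40+0*ys]
        p=proj(q,W).astype(np.float32); acc=acc+cv2.remap(cv2.cvtColor(q['frame'],cv2.COLOR_BGR2GRAY),p[:,:1],p[:,1:],cv2.INTER_LINEAR).ravel()/4
    print(list(zip(ys.tolist(),acc.astype(int).tolist())))
E
```

```text
[(-112, 78), (-108, 107), (-104, 117), (-100, 113), (-96, 89), (-92, 66), (-88, 67), (-84, 76), (-80, 83), (-76, 91), (-72, 91), (-68, 82), (-64, 78), (-60, 89), (-56, 98), (-52, 83), (-48, 66), (-44, 71), (-40, 79), (-36, 77), (-32, 67), (-28, 62), (-24, 60), (-20, 57), (-16, 53), (-12, 54), (-8, 58), (-4, 61), (0, 66), (4, 65), (8, 62), (12, 56), (16, 50)]
[(-112, 75), (-108, 104), (-104, 115), (-100, 106), (-96, 79), (-92, 65), (-88, 70), (-84, 79), (-80, 83), (-76, 85), (-72, 82), (-68, 75), (-64, 67), (-60, 56), (-56, 57), (-52, 68), (-48, 75), (-44, 74), (-40, 68), (-36, 62), (-32, 60), (-28, 56), (-24, 53), (-20, 54), (-16, 57), (-12, 59), (-8, 63), (-4, 66), (0, 64), (4, 60), (8, 51), (12, 51), (16, 49)]
```

View pics/c3.png

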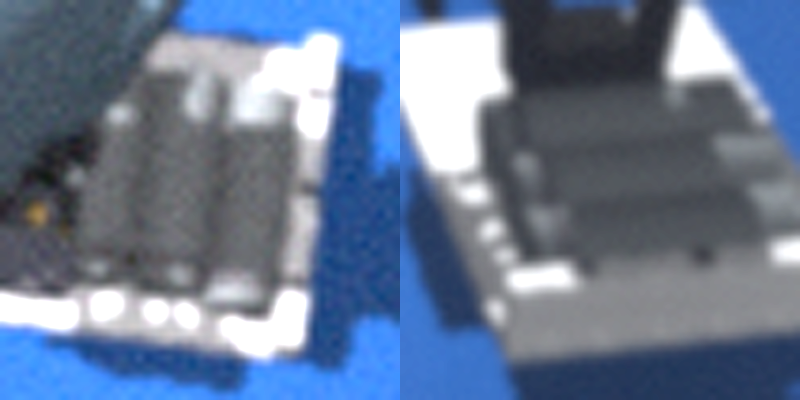

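>>> {"api": "step_arm", "payload": {"motion": [[0,0,0,-0.001,0,0,255],[0,0,0,0,0,0,255]]}}

```text
time_s: 9.78
ee_pos: [620.0, -151.2, 24.9]
tool_rot: [3.14, -0.004, 1.458]
force: [0.3, 7.7, 8.1]
grip_width: 44.8
finger_force: 19.9
```

>>> {"api": "step_arm", "payload": {"motion": [[0,0,0,-0.001,0,0,255],[0,0,0,0,0,0,255]]}}

```text
time_s: 10.02
ee_pos: [620.0, -151.3, 24.9]
tool_rot: [3.14, -0.005, 1.458]
force: [0.2, 10.3, 9.7]
grip_width: 45.1
finger_force: 19.9
```

>>> {"api": "step_arm", "payload": {"motion": [[0,0,0,0.001,0,-0.0005,255],[0,0,0,0,0,0,255],[0,0,0,0,0,0,200],[0,0,0,0,0,0,100],[0,0,0,0,0,0,0],[0,0,0,0,0,0,0],[0,0,0,0,0,0,0],[0,0,0,0,0,-0.01,0],[0,0,0,0,0,-0.03,0],[0,0,0,0,0,-0.06,0],[0,0,0,0,0,-0.06,0]]}}

```text
time_s: 11.4
ee_pos: [618.2, -154.1, 186.9]
tool_rot: [-3.142, 0.0, 1.455]
force: [1.1, -0.4, 0.3]
grip_width: 88.0
finger_force: 0.0
```

```bash
cat > tab.py <<'E'
from h import *
from scipy.spatial import ConvexHull
k0=np.array([575.2,212.8,.209])
def W(p,M):
    M=np.array(M,float); co,si=np.cos(p[2]),np.sin(p[2])
    return np.c_[p[0]+co*M[:,0]-si*M[:,1],p[1]+si*M[:,0]+co*M[:,1],M[:,2]]
def est(c,cy,k=k0,S=8,thr=150):
    """tab angle value maximising the IoU of the projected tab with bright pixels (top camera)"""
    f=c['frame']; q=proj(c,W(k,[[0,cy,120]]))[0]; o=np.round(q).astype(int)-14
    g=cv2.resize(f[o[1]:o[1]+28,o[0]:o[0]+28].min(2),None,fx=S,fy=S,interpolation=cv2.INTER_CUBIC)
    m=(g>thr).astype(np.uint8)
    n,l,st,ce=cv2.connectedComponentsWithStats(m)
    best=[]
    for a in np.arange(0,1.81,.01):
        A=a-.9
        M=[[r*np.sin(A)+t*np.cos(A),cy+w,64+r*np.cos(A)-t*np.sin(A)] for r in(46,76) for t in(-4,4) for w in(-12,12)]
        p=((proj(c,W(k,M))-o+.5)*S).astype(np.float32)
        z=np.zeros_like(m); cv2.fillConvexPoly(z,cv2.convexHull(p).astype(np.int32),1)
        # hit minus misses within the wheel's own strip
        best.append((((z&m).sum()/((z|m)[z>0].sum()+ (m&(1-z))[:, max(0,int(p[:,0].min())):int(p[:,0].max())].sum()+1)),a))
    return max(best),sorted([b for b in best],reverse=True)[4][1]
E
python3 - <<'E'
from tab import *
import pickle
c=pickle.load(open('top0.pkl','rb'))
for y in(30,-30):
  for thr in(130,160): print(y,est(c,y,thr=thr))
c=snap('top','t4.png'); pickle.dump(c,open('t4.pkl','wb'))
for y in(30,-30): print(y,est(c,y))
b=[613,-197,-.115]
I=c['frame'][120:180,230:410]
cv2.imwrite('pics/c4.png',cv2.resize(I,(800,267),interpolation=cv2.INTER_CUBIC))
E
```

```text
30 ((np.float64(0.7415098420938784), np.float64(1.6)), np.float64(1.59))
30 ((np.float64(0.39220917822838847), np.float64(1.53)), np.float64(1.56))
-30 ((np.float64(0.5755361772330898), np.float64(0.23)), np.float64(0.24))
-30 ((np.float64(0.8825651302605211), np.float64(0.21)), np.float64(0.18))
30 ((np.float64(0.5958575397827734), np.float64(1.55)), np.float64(1.57))
-30 ((np.float64(0.9233518665607625), np.float64(0.21)), np.float64(0.19))
```

>>> {"api": "step_arm", "payload": {"motion": [[0,0,0,0.0518,-0.0021,0,255],[0,0,0,0.0518,-0.0021,0,255],[0,0,0,0.0518,-0.0021,0,255],[0,0,0,0.0518,-0.0021,0,255],[0,0,0,0.0518,-0.0021,0,255],[0,0,0,0.0518,-0.0021,0,255],[0,0,0,0.0518,-0.0021,0,255],[0,0,0,0.0518,-0.0021,0,255],[0,0,-0.1625,0,0,0,255],[0,0,-0.1625,0,0,0,255],[0,0,0,0,0,0.03,255],[0,0,0,0,0,0.025,255],[0,0,0,0,0,0.008,255],[0,0,0,0,0,0,255]]}}

```text
time_s: 13.2
ee_pos: [649.4, 259.5, 121.9]
tool_rot: [-3.142, 0.0, 1.781]
force: [0.6, 0.4, 1.1]
grip_width: 0.2
finger_force: 0.0
```

```bash
python3 - <<'E'
from h import *
import pickle
s=ctrl.sense(); print(s['ee_pos'],s['tool_rot'],s['grip_width'])
c=snap('top','t5.png');d=snap('side','s5.png');pickle.dump((c,d),open('p5.pkl','wb'))
A=cv2.resize(c['frame'][120:185,335:410],(400,347),interpolation=cv2.INTER_CUBIC)
B=cv2.resize(d['frame'][145:215,300:380],(400,350),interpolation=cv2.INTER_CUBIC)[:347]
C=cv2.resize(d['frame'][220:290,355:435],(286,250),interpolation=cv2.INTER_CUBIC)
I=cv2.copyMakeBorder(cv2.hconcat([A,B]),0,250,0,0,cv2.BORDER_CONSTANT); I[347:597,:286]=C
D=cv2.resize(c['frame'][110:180,220:300],(286,250),interpolation=cv2.INTER_CUBIC); I[347:597,300:586]=D
cv2.imwrite('pics/c5.png',I)
E
```

```text
[649.41421012 259.46646066 121.92489744] [-3.14153023e+00  2.32328702e-04  1.78077925e+00] 0.21922486638435024
```

View pics/c5.png

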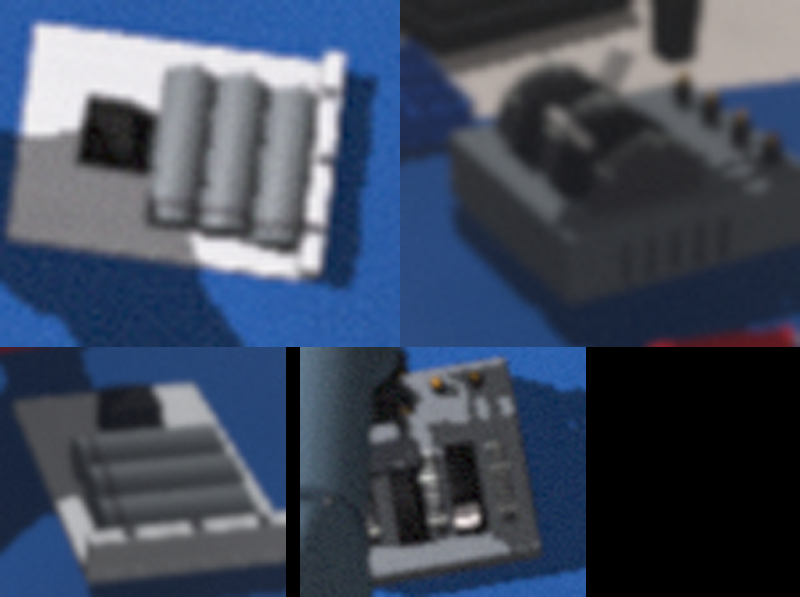

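The top crop shows the chock square behind cell 3, with the cells touching each other. The finger stands clear on the +x side of the left tab. I'll check numerically that cell 1 is against the stop.

```bash
python3 - <<'E'
from tab import *
import pickle
c=pickle.load(open('p5.pkl','rb'))[0]
b=np.array([613,-197,-.115])
to=lambda q:np.round((q-[335,120]+.5)*5.333-.5,1)
for x in(45,-45):
    ys=np.array([19,-19])
    print(x,'cell edges (closed): ',[to(proj(c,W(b,[[x,yc+19,27],[x,yc-19,27]])))[:,0].tolist() for yc in(-3,-41,-79)],'row',to(proj(c,W(b,[[x,-41,40]])))[0,1],
     'stop in/out top',to(proj(c,W(b,[[x,-98,38],[x,-110,38]])))[:,0], 'plate edge',to(proj(c,W(b,[[x,110,8]])))[0,0],'block rear/toe',to(proj(c,W(b,[[0,69,44],[0,33,44]])))[:,0])
    v=to(proj(c,W(b,[[x,-79,40]])))[0,1]
    q=proj(c,W(b,[[x,y,30] for y in np.arange(-116,30,3)])).astype(np.float32)
    g=cv2.remap(c['frame'],q[:,:1],q[:,1:],cv2.INTER_CUBIC).reshape(-1,3).mean(1).astype(int)
    print(list(zip(to(q)[:,0].astype(int).tolist(),g.tolist())))
E
```

```text
45 cell edges (closed):  [[160.4, 212.7], [212.7, 265.1], [265.1, 317.5]] row 88.9 stop in/out top [320.3 336.9] plate edge 29.3 block rear/toe [ 80.9 131.2]
[(343, 87), (339, 144), (334, 199), (330, 230), (326, 234), (322, 220), (318, 165), (314, 113), (310, 96), (305, 108), (301, 121), (297, 133), (293, 143), (289, 152), (285, 156), (281, 159), (276, 152), (272, 128), (268, 95), (264, 72), (260, 76), (256, 95), (252, 111), (247, 125), (243, 137), (239, 148), (235, 155), (231, 158), (227, 154), (223, 148), (218, 123), (214, 87), (210, 73), (206, 81), (202, 98), (198, 113), (194, 130), (189, 141), (185, 150), (181, 155), (177, 155), (173, 150), (169, 146), (165, 167), (160, 205), (156, 229), (152, 234), (148, 235), (144, 234)]
-45 cell edges (closed):  [[144.3, 197.1], [197.1, 249.9], [249.9, 302.7]] row 211.1 stop in/out top [305.4 322.2] plate edge 12.4 block rear/toe [ 80.9 131.2]
[(328, 72), (324, 109), (320, 133), (316, 131), (311, 129), (307, 111), (303, 80), (299, 63), (295, 73), (290, 83), (286, 95), (282, 109), (278, 118), (274, 127), (270, 138), (265, 138), (261, 131), (257, 117), (253, 90), (249, 65), (245, 60), (240, 75), (236, 91), (232, 103), (228, 113), (224, 128), (219, 141), (215, 143), (211, 139), (207, 126), (203, 101), (199, 73), (194, 58), (190, 61), (186, 79), (182, 97), (178, 108), (174, 115), (169, 127), (165, 135), (161, 130), (157, 113), (153, 85), (148, 83), (144, 106), (140, 124), (136, 128), (132, 129), (128, 128)]
```

>>> {"api": "step_arm", "payload": {"motion": [[0,0,0,0,0,-0.003,255],[0,0,0,0,-0.006,0,255],[0,0,0,0,-0.006,0,255],[0,0,0,0,-0.006,0,255],[0,0,0,0,-0.006,0,255],[0,0,0,0,-0.006,0,255],[0,0,0,0,-0.006,0,255],[0,0,0,0,-0.006,0,255],[0,0,0,0,-0.006,0,255]]}}

```text
time_s: 14.42
ee_pos: [602.3, 249.5, 125.0]
tool_rot: [3.141, -0.0, 1.781]
force: [2.9, 0.4, 3.4]
grip_width: 0.3
finger_force: 1.6
```

>>> {"api": "step_arm", "payload": {"motion": [[0,0,0,0,-0.006,0,255],[0,0,0,0,-0.006,0,255],[0,0,0,0,-0.006,0,255],[0,0,0,0,-0.004,0,255],[0,0,0,0,0,0,255]]}}

```text
time_s: 15.05
ee_pos: [580.0, 244.8, 124.3]
tool_rot: [-3.14, 0.0, 1.781]
force: [0.5, -0.2, -0.2]
grip_width: 0.6
finger_force: 0.2
```

>>> {"api": "step_arm", "payload": {"motion": [[0,0,0,0,0.006,0,255],[0,0,0,0,0,-0.04,255],[0,0,0,0,0,-0.04,255],[0,0,0,-0.04,0,0,255],[0,0,0,-0.06,0,0,255],[0,0,0,-0.06,0,0,255],[0,0,0,-0.04,0,0,255],[0,0,0,0,0,0,255]]}}

```text
time_s: 16.05
ee_pos: [628.8, 45.5, 204.8]
tool_rot: [-3.141, 0.002, 1.774]
force: [0.1, -0.4, 0.7]
grip_width: 0.3
finger_force: 0.0
```

```bash
python3 - <<'E'
from tab import *
import pickle
c=snap('top','t6.png');pickle.dump(c,open('t6.pkl','wb'))
for y in(30,-30):
  for thr in(120,150): print(y,est(c,y,thr=thr))
cv2.imwrite('pics/c6.png',cv2.resize(c['frame'][105:185,215:315],(800,600)[:1]+(600,),interpolation=cv2.INTER_CUBIC) if 0 else cv2.resize(c['frame'][110:180,220:300],(686,600),interpolation=cv2.INTER_CUBIC))
to=lambda q:np.round((q-[220,110]+.5)*8.571-.5,0)
for a in(.6,.7,.8): A=a-.9;print(a,to(proj(c,W(k0,[[76*np.sin(A),30+w,64+76*np.cos(A)] for w in(-12,12)]))).tolist())
E
```

```text
30 ((np.float64(0.3798582253727695), np.float64(0.8200000000000001)), np.float64(1.78))
30 ((np.float64(0.6801089918256131), np.float64(0.8200000000000001)), np.float64(0.84))
-30 ((np.float64(0.5421686746987951), np.float64(1.8)), np.float64(1.77))
-30 ((np.float64(0.0), np.float64(1.8)), np.float64(1.76))
0.6 [[271.0, 373.0], [213.0, 383.0]]
0.7 [[267.0, 354.0], [209.0, 364.0]]
0.8 [[264.0, 336.0], [206.0, 346.0]]
```

View pics/c6.png

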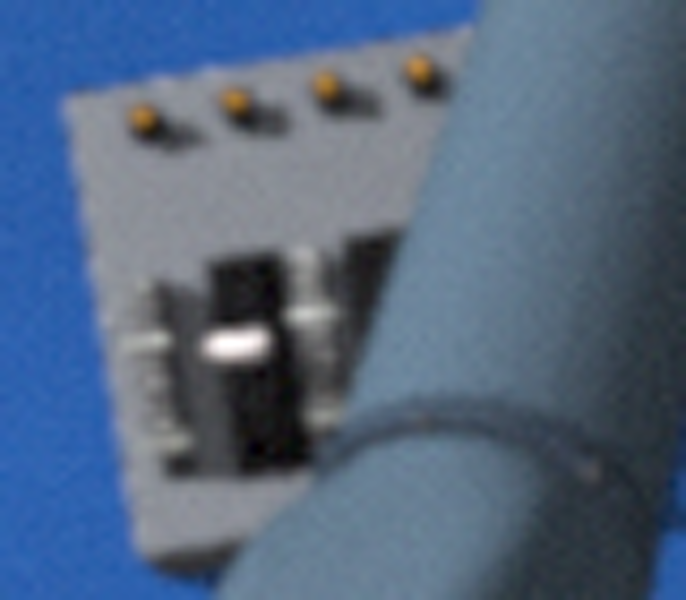

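The left tab is now at (236,344) in the crop, which is about 0.8 rad. The long scale ribs are at (145,342) for 5 and (178,440) for 0. I'll check the fit against those ribs.

```bash
python3 - <<'E'
from tab import *
import pickle
c=pickle.load(open('t6.pkl','rb'))
to=lambda q:np.round((q-[220,110]+.5)*8.571-.5,0)
for n in(0,5,9):
    A=.2*n-.9
    print(n,[to(proj(c,W(k0,[[47*np.sin(A),y,64+47*np.cos(A)]])))[0].tolist() for y in(54,0)])
print('gold',to(proj(c,W(k0,[[112,0,83]]))), 'centre', to(proj(c,W(k0,[[0,30,110]]))))
s=ctrl.sense();d=s['ee_pos'][:2]-k0[:2];co,si=np.cos(.209),np.sin(.209);print(co*d[0]+si*d[1],-si*d[0]+co*d[1],s['tool_rot'])
E
```

```text
0 [[206.0, 444.0], [333.0, 422.0]]
5 [[184.0, 340.0], [312.0, 318.0]]
9 [[179.0, 277.0], [305.0, 255.0]]
gold [[281.  95.]] centre [[243. 341.]]
18.117191407986645 -171.4822467378871 [-3.14067600e+00  2.74170590e-04  1.77756456e+00]
```

>>> {"api": "step_arm", "payload": {"motion": [[0,0,-0.003,0.04,0.001,0,255],[0,0,0,0.06,0.001,0,255],[0,0,0,0.06,0,0,255],[0,0,0,0.0415,0,0,255],[0,0,0,0,0,0.04,255],[0,0,0,0,0,0.035,255],[0,0,0,0,0,0.005,255],[0,0,0,0,-0.006,0,255],[0,0,0,0,-0.006,0,255],[0,0,0,0,-0.003,0,255],[0,0,0,0,0,0,255]]}}

```text
time_s: 17.48
ee_pos: [573.8, 245.3, 125.9]
tool_rot: [3.14, -0.001, 1.784]
force: [1.0, 0.0, 2.3]
grip_width: 0.5
finger_force: 1.1
```

```bash
cat > pos.py <<'E'
from tab import *
s=ctrl.sense();d=s['ee_pos'][:2]-k0[:2];co,si=np.cos(.209),np.sin(.209);print(co*d[0]+si*d[1],-si*d[0]+co*d[1],s['ee_pos'][2],s['tool_rot'],s['force'],s['time_s'])
E
python3 pos.py
```

```text
5.3976719359776455 32.030905264160296 125.8785406547851 [ 3.13963216e+00 -8.56070316e-04  1.78390295e+00] [0.97597852 0.01242172 2.29296146] 17.475
```

>>> {"api": "step_arm", "payload": {"motion": [[0,0,0,0,-0.0015,0,255],[0,0,0,0,-0.0015,0,255],[0,0,0,0,0,0,255]]}}

```text
time_s: 17.85
ee_pos: [570.3, 244.4, 124.8]
tool_rot: [3.141, -0.0, 1.784]
force: [2.2, 0.8, 2.9]
grip_width: 0.4
finger_force: 1.4
```

```bash
python3 pos.py
```

```text
1.7926516353266466 31.8867109091155 124.83359111811012 [ 3.14141979e+00 -1.91530718e-04  1.78397964e+00] [2.1979649  0.79661978 2.91757757] 17.85
```

>>> {"api": "step_arm", "payload": {"motion": [[0,0,0,0,0.006,0,255],[0,0,0,0,0,-0.04,255],[0,0,0,0,0,-0.04,255],[0,0,0,-0.04,-0.03,0,255],[0,0,0,-0.05,-0.03,0,255],[0,0,0,-0.05,-0.03,0,255],[0,0,0,-0.05,-0.02,0,255],[0,0,0,0,0,0,255]]}}

```text
time_s: 18.85
ee_pos: [507.3, 31.5, 204.6]
tool_rot: [-3.139, 0.001, 1.776]
force: [0.5, 0.6, -0.2]
grip_width: 0.1
finger_force: 0.0
```

```bash
python3 pos.py; python3 - <<'E'
from tab import *
import pickle
c=snap('top','t7.png');pickle.dump(c,open('t7.pkl','wb'))
for thr in(130,150,170): print(est(c,30,k=k0+[2,.4,0],thr=thr),est(pickle.load(open('t6.pkl','rb')),30,k=k0+[2,.4,0],thr=thr))
for n in('t6.pkl','t7.pkl'):
    f=pickle.load(open(n,'rb'))['frame'][110:180,220:300].min(2); f=cv2.resize(f,(686,600),interpolation=cv2.INTER_CUBIC)[300:470,195:285]
    m=(f>150); y,x=np.nonzero(m); print(n,x.mean()+195,y.mean()+300,y.min()+300,y.max()+300)
E
```

```text
-104.01827420624981 -163.25271610720026 204.5638123594476 [-3.13906578e+00  1.20379090e-03  1.77601510e+00] [ 0.47118648  0.60420666 -0.18716962] 18.85
((np.float64(0.4236754353464246), np.float64(1.8)), np.float64(1.76)) ((np.float64(0.4168639592059734), np.float64(1.8)), np.float64(1.76))
((np.float64(0.8044382801664355), np.float64(0.6)), np.float64(0.62)) ((np.float64(0.715862870424172), np.float64(0.78)), np.float64(0.81))
((np.float64(0.7597930524759793), np.float64(0.6)), np.float64(0.58)) ((np.float64(0.6098998232174425), np.float64(0.78)), np.float64(0.8))
t6.pkl 234.8031767955801 343.5524861878453 330 358
t7.pkl 239.87764866712234 371.9624060150376 357 388
```

>>> {"api": "step_arm", "payload": {"motion": [[0,0,-0.004,0.04,0,0,255],[0,0,0,0.055,0,0,255],[0,0,0,0.037,0,0,255],[0,0,0,0,0,0.04,255],[0,0,0,0,0,0.035,255],[0,0,0,0,0,0.005,255],[0,0,0,0,0,0,255]]}}

```text
time_s: 19.77
ee_pos: [480.8, 166.0, 125.0]
tool_rot: [-3.141, 0.0, 1.789]
force: [-0.0, 0.8, -0.2]
grip_width: 0.5
finger_force: 0.0
```

```bash
python3 pos.py
```

```text
-102.06264285155879 -26.175622203020836 125.0189046687328 [-3.14134656e+00  4.35785586e-05  1.78852965e+00] [-0.02624488  0.79619525 -0.24897524] 19.775
```

>>> {"api": "step_arm", "payload": {"motion": [[0,0,0.008,-0.0035,0.01,0,255],[0,0,0,0,0.01,0,255],[0,0,0,0,0.006,0,255],[0,0,0,0,0.006,0,255],[0,0,0,0,0.006,0,255],[0,0,0,0,0.006,0,255],[0,0,0,0,0.006,0,255],[0,0,0,0,0.006,0,255],[0,0,0,0,0.006,0,255],[0,0,0,0,0.006,0,255],[0,0,0,0,0.006,0,255],[0,0,0,0,0.006,0,255],[0,0,0,0,0.006,0,255],[0,0,0,0,0.006,0,255],[0,0,0,0,0.006,0,255],[0,0,0,0,0.006,0,255],[0,0,0,0,0.004,0,255],[0,0,0,0,0,0,255]]}}

```text
time_s: 22.02
ee_pos: [587.6, 184.6, 124.8]
tool_rot: [3.141, 0.0, 1.78]
force: [-1.9, -0.7, -0.6]
grip_width: 0.2
finger_force: 0.6
```

```bash
python3 pos.py
```

```text
6.284157317703542 -30.156546513400983 124.80191710212503 [3.14056634e+00 1.47537500e-04 1.77984139e+00] [-1.93362219 -0.65799822 -0.62598797] 22.025
```

Back off, raise the tool and look.

>>> {"api": "step_arm", "payload": {"motion": [[0,0,0,0,-0.006,0,255],[0,0,0,0,0,-0.04,255],[0,0,0,0,0,-0.04,255],[0,0,0,-0.04,-0.01,0,255],[0,0,0,-0.06,0,0,255],[0,0,0,-0.06,0,0,255],[0,0,0,-0.04,0,0,255],[0,0,0,0,0,0,255]]}}

```text
time_s: 23.02
ee_pos: [613.4, -19.4, 205.6]
tool_rot: [3.139, 0.003, 1.773]
force: [0.4, 0.6, -0.0]
grip_width: 0.2
finger_force: 0.0
```

```bash
python3 pos.py; python3 - <<'E'
from tab import *
import pickle
c=snap('top','t8.png');pickle.dump(c,open('t8.pkl','wb'))
for thr in(150,170): print(est(c,30,k=k0+[2,.4,0],thr=thr),est(c,-30,k=k0+[2,.4,0],thr=thr))
E
```

```text
-10.794824154385203 -235.05700224580184 205.64831627093102 [3.13934804e+00 2.75259545e-03 1.77316047e+00] [ 0.36030111  0.60694704 -0.03192872] 23.025
((np.float64(0.805980528511822), np.float64(0.6)), np.float64(0.62)) ((np.float64(0.4519675925925926), np.float64(1.37)), np.float64(1.4000000000000001))
((np.float64(0.7603857566765578), np.float64(0.6)), np.float64(0.58)) ((np.float64(0.3532191376255168), np.float64(1.34)), np.float64(1.33))
```

```bash
python3 - <<'E'
from tab import *
import pickle
c=pickle.load(open('t8.pkl','rb'))
k=k0+[2,.4,0]; S=13.33; o=[232,128]
I=cv2.resize(c['frame'][128:173,232:292],(800,600),interpolation=cv2.INTER_CUBIC)
cv2.imwrite('pics/c8.png',I)
to=lambda q:np.round((q-o+.5)*S-.5,0)
for n in(0,3,5,7,9):
    A=.2*n-.9
    print('rib',n,[to(proj(c,W(k,[[47*np.sin(A),y,64+47*np.cos(A)]])))[0].tolist() for y in(54,0,-54)])
for y,aa in((30,(.6,)),(-30,(1.3,1.4,1.5))):
  for a in aa:
    A=a-.9; print(y,a,'tip -x edge/+x edge/root-',[to(proj(c,W(k,[[r*np.sin(A)+t*np.cos(A),y,64+r*np.cos(A)-t*np.sin(A)]])))[0].tolist() for r,t in((76,-4),(76,4),(46,-4))])
E
```

```text
rib 0 [[160.0, 444.0], [357.0, 410.0], [554.0, 375.0]]
rib 3 [[137.0, 349.0], [336.0, 315.0], [535.0, 280.0]]
rib 5 [[125.0, 281.0], [324.0, 247.0], [523.0, 213.0]]
rib 7 [[119.0, 223.0], [317.0, 189.0], [514.0, 155.0]]
rib 9 [[118.0, 184.0], [314.0, 150.0], [510.0, 117.0]]
30 0.6 tip -x edge/+x edge/root- [[218.0, 355.0], [212.0, 325.0], [229.0, 348.0]]
-30 1.3 tip -x edge/+x edge/root- [[411.0, 128.0], [408.0, 105.0], [430.0, 197.0]]
-30 1.4 tip -x edge/+x edge/root- [[408.0, 106.0], [405.0, 85.0], [428.0, 183.0]]
-30 1.5 tip -x edge/+x edge/root- [[406.0, 86.0], [404.0, 67.0], [427.0, 171.0]]
```

View pics/c8.png

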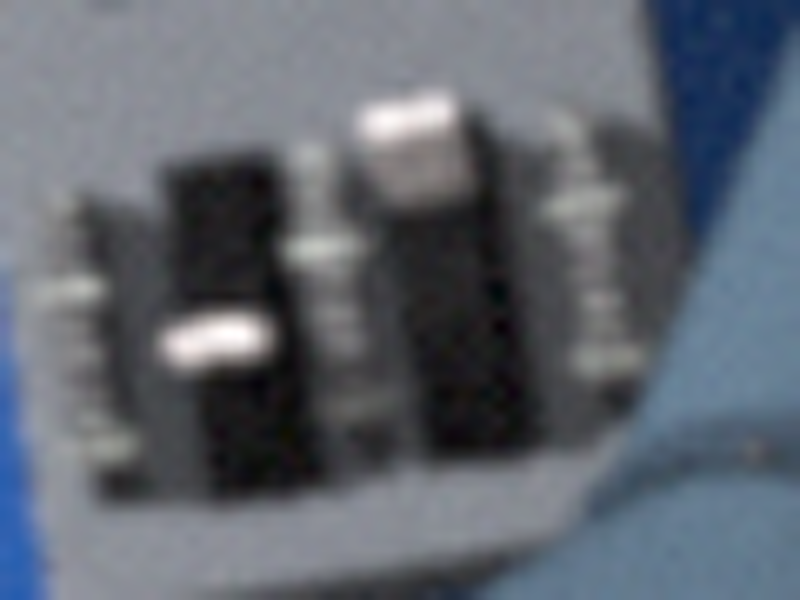

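The left tab's bright end at (218,340) matches the prediction for 0.60. The right tab's end is centred at (410,117), which gives about 1.30, so it needs another 0.1 rad (about 6 mm). Rib 5 at (325,247) agrees with the fit.

>>> {"api": "step_arm", "payload": {"motion": [[0,0,-0.005,0.04,-0.001,0,255],[0,0,0,0.06,-0.001,0,255],[0,0,0,0.06,-0.001,0,255],[0,0,0,0.042,0,0,255],[0,0,0,0,0,0.04,255],[0,0,0,0,0,0.035,255],[0,0,0,0,0,0.006,255],[0,0,0,0,0,0,255]]}}

```text
time_s: 24.08
ee_pos: [567.3, 183.2, 124.4]
tool_rot: [3.141, -0.0, 1.786]
force: [0.9, -0.3, 0.1]
grip_width: 0.4
finger_force: 0.0
```

```bash
python3 pos.py
```

```text
-13.845605019255833 -27.30711234872932 124.38184114638942 [ 3.14088700e+00 -3.73802189e-04  1.78575039e+00] [ 0.90156986 -0.26038358  0.11973115] 24.075
```

>>> {"api": "step_arm", "payload": {"motion": [[0,0,0.005,-0.002,0.006,0,255],[0,0,0,0,0.006,0,255],[0,0,0,0,0.006,0,255],[0,0,0,0,0.004,0,255],[0,0,0,0,0.002,0,255],[0,0,0,0,0,0,255]]}}

```text
time_s: 24.82
ee_pos: [590.5, 185.3, 123.3]
tool_rot: [-3.14, 0.0, 1.78]
force: [-3.2, -0.0, -1.1]
grip_width: 0.2
finger_force: 1.1
```

```bash
python3 pos.py
```

```text
9.257500675177909 -30.120188098327866 123.27745915076541 [-3.14016581e+00  9.22760407e-05  1.77980271e+00] [-3.24954147e+00 -7.04184636e-04 -1.06700754e+00] 24.825
```

>>> {"api": "step_arm", "payload": {"motion": [[0,0,0,0,0.0015,0,255],[0,0,0,0,0.001,0,255],[0,0,0,0,0,0,255]]}}

```text
time_s: 25.2
ee_pos: [593.6, 185.9, 123.7]
tool_rot: [3.142, 0.0, 1.78]
force: [-3.3, -1.0, -0.2]
grip_width: 0.4
finger_force: 1.1
```

```bash
python3 pos.py
```

```text
12.377115499132382 -30.103581717707122 123.73083931901425 [3.14157894e+00 8.94630878e-06 1.77982450e+00] [-3.2544503  -1.01491142 -0.21056918] 25.2
```

>>> {"api": "step_arm", "payload": {"motion": [[0,0,0,0,-0.006,0,255],[0,0,0,0,0,-0.04,255],[0,0,0,0,0,-0.04,255],[0,0,0,-0.04,-0.01,0,255],[0,0,0,-0.06,0,0,255],[0,0,0,-0.06,0,0,255],[0,0,0,-0.04,0,0,255],[0,0,0,0,0,0,255]]}}

```text
time_s: 26.2
ee_pos: [620.2, -18.0, 204.7]
tool_rot: [3.139, 0.003, 1.773]
force: [0.8, 0.2, 0.4]
grip_width: 0.4
finger_force: 0.0
```

```bash
python3 pos.py; python3 - <<'E'
from tab import *
import pickle
c=snap('top','t9.png');pickle.dump(c,open('t9.pkl','wb'))
for n in('t8.pkl','t9.pkl'):
    c=pickle.load(open(n,'rb')); k=k0+[2,.4,0]
    I=cv2.cvtColor(cv2.resize(c['frame'][128:173,232:292],(800,600),interpolation=cv2.INTER_CUBIC),cv2.COLOR_BGR2GRAY)
    # brightness down the wheel at columns 395..430
    print(n,est(c,30,k=k),[est(c,-30,k=k,thr=t)[0] for t in(110,120,130)])
    print([(r,int(I[r:r+6,395:430].mean())) for r in range(40,220,6)])
E
```

```text
-3.8739564681748746 -235.14804302831973 204.69615969451667 [3.13906279e+00 2.95499905e-03 1.77321698e+00] [0.79298742 0.21732479 0.40480444] 26.2
t8.pkl ((np.float64(0.805980528511822), np.float64(0.6)), np.float64(0.62)) [(np.float64(0.652409312398484), np.float64(1.6600000000000001)), (np.float64(0.6922178988326848), np.float64(1.7)), (np.float64(0.7913993822760751), np.float64(1.79))]
[(40, 140), (46, 139), (52, 137), (58, 137), (64, 137), (70, 139), (76, 137), (82, 139), (88, 152), (94, 171), (100, 199), (106, 223), (112, 235), (118, 230), (124, 210), (130, 184), (136, 158), (142, 137), (148, 129), (154, 123), (160, 123), (166, 125), (172, 128), (178, 127), (184, 121), (190, 110), (196, 96), (202, 79), (208, 60), (214, 45)]
t9.pkl ((np.float64(0.8044382801664355), np.float64(0.6)), np.float64(0.62)) [(np.float64(0.6703642078018118), np.float64(1.6600000000000001)), (np.float64(0.6846950517836594), np.float64(1.6600000000000001)), (np.float64(0.6870734644720996), np.float64(1.6600000000000001))]
[(40, 138), (46, 137), (52, 134), (58, 138), (64, 145), (70, 164), (76, 194), (82, 222), (88, 240), (94, 242), (100, 231), (106, 213), (112, 189), (118, 170), (124, 155), (130, 148), (136, 147), (142, 147), (148, 148), (154, 148), (160, 147), (166, 142), (172, 137), (178, 123), (184, 105), (190, 83), (196, 61), (202, 45), (208, 34), (214, 33)]
```

```bash
python3 -c "
from plant import ctrl; print(ctrl.job_done())"
```

```text
the job is handed in; nothing more can be done
None
```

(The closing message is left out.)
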